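# Fit a seed plate to the seed counter

## Robot

A 6-joint arm with a two-finger parallel gripper is mounted at the origin on the work surface. World frame = base frame: x ahead of the robot, y to its left, z up, the work surface at z = 0. Lengths are in mm, angles in rad, forces in N, time in s.
With the tool pointing down it reaches from about 250 to 800 mm from the base axis. Payload 8.5 kg.
Tool frame: the origin (TCP) lies midway between the tips of the shut fingers; the grasp point (between the pads) lies 19 mm behind it; z points along the fingers, x is the direction in which the jaws open and shut, and the axes are right-handed (so a half turn about z gives the same grasp; the last joint's range is limited). The gripper opens to 85 mm and grips with 20 to 120 N. Pads are 22 mm wide; open, the fingers measure 114 mm over their backs; the gripper's body (76 mm by 85 mm) begins 54 mm behind the grasp point. The pads swing forward as they close: fully open they stand 13 mm farther back than shut.
Start: joints at [-1.235, 0.238, -0.013, 1.319, 0, 1.571], TCP at [172.984, -495.636, 231.276] pointing down, gripper open.
Joint ranges: [-2.66, 2.66], [-1.03, 1.9], [-1.14, 1.46], [-1.82, 2.27], [-1.45, 1.34], [-3.14, 3.14]. Speed limits (rad/s): [2.22, 2.22, 2.79, 3.14, 3.14, 3.14].

## Interface

Orientations are given as a unit quaternion [w, x, y, z].
In Python, from cell import get_obs, snapshot, finish_job gives the robot as it stands.
- The arm moves only by the shell command python3 -m handwheel 'ROWS' [OPENING] [FORCE]. ROWS is JSON, a list that holds one entry, the list of rows, each a list of 4 numbers: the shift along the tool's x, y, z in mm, then the turn about the tool's z in degrees. A call has 1 to 20 rows; each row shifts and turns the commanded pose from where the row before left it, along the tool's axes as they then stand; what a row does not reach is not made up. A row lasts 1/8 s, in which the tool goes at most 62.5 mm and 10.7 degrees, less where a joint would pass 70% of its speed; a pose out of reach is approached as far as the arm can. A call with a gripper value outside its range is refused whole. OPENING is the finger opening in mm, from 0 to 85.4, set as the call begins (- or left out, the last holds). The fingers move at their own pace and stop on an object; FORCE is the grip in N (left out, the last holds). Time passes only in rows, so rows that do not move let the fingers close. It gives the time, the measured TCP pose, the force and the opening at its end, in the units of the state.
- get_obs(): the state, without advancing time (a new reading comes with each control period).
- snapshot(name): name is "side" or "top"; returns a dict with "image" (400x640x3 uint8, red, green, blue), "camera_matrix" (3x3 intrinsics, pixels), "pose" (4x4, takes a point from camera to world coordinates). Camera axes: x right, y up, looking along -z (the intrinsics and any distortion apply to the point x, -y, -z); pixel columns grow to the right and rows downward; lengths in mm; the calibration is good to about 2 mm. A picture is of the moment at which its call begins. There is no depth.
- finish_job(): hands the job in, once; it reports no verdict.
The state is a dict: "t": time; "joint_pos": joint angles; "qvel": joint speeds; "effort": joint torques, N m; "ee_pos": TCP position; "tool_rot": TCP orientation; "wrist_force": force on the tool from outside, world axes, zero at the start; "ft_torque": the same for the moment, N m; "width": finger opening in mm.
Only numpy, scipy, OpenCV 4.12 (cv2) and the standard library are available. Lean on these libraries where they do the work, as an engineer would, in place of code of your own. Each camera call takes 0.05 s, during which the arm holds its last target.

## Task

Fit the orange seed plate to the seed counter: set it over the centre spigot and, with light pressure, turn it until its notch finds the drive dog and the plate drops fully home, then let go and swing the red-knobbed wiper arm in over the plate as far as it goes. Be gentle with the plate and the machine, do not force anything, and leave the other plates, the cup and the jar where they are.

Things in the scene. Friction and masses are not known exactly. Their poses are not given: they have to be found in the camera images.
- orange_plate_center (a point): Orange seed plate to fit, flat on the table at first: disc 110 mm across, 8 mm thick, 12 black dots round its rim. Black grip block on top, 32 mm along x (grasp across this), 46 mm along y, from 10 to 44 mm above the disc's underside. Point: on the disc's axis, 22 mm above its underside; z up. Under it a bore 22.5 mm wide, 26 mm deep. 0.13 to 0.27 kg.
- orange_plate_notch (a point): Middle of the plate's single square notch in the rim (12 mm wide, 15 mm deep, open outwards and right through the disc), 47 mm from the disc's axis on the plate's +x side, 4 mm above the underside.
- counter: Seed counter, a fixed white and green bench machine. Origin on the table below the turntable's axis; z up, front -x. Grey control box on the -y side, 95 mm high, 107 to 187 mm off the axis. White deck 58 mm high, x -95 to 135 mm, y -105 to 105 mm; on it, round the turntable, a low aluminium ring, 132 mm inside, 140 mm outside, top at 76 mm.
- turntable (a point): On the turntable's axis, 73 mm above the table. The dark turntable (116 mm across, top face at 66 mm) carries near its edge a brass drive dog: 9 mm wide, 10 mm radially, centred 48 mm from the axis, its top at 73 mm. It has stopped within 0.6 rad either side of the machine's front (-x); where is not measured: feel or see it. The geared drive does not turn by hand. Axes as the machine's.
- spigot (a point): On the turntable's axis at its top face, 66 mm above the table: here the centre of the plate's underside lies when home (plate's point then 22 mm above). Steel spigot 20 mm in diameter, straight up to 80 mm, tapering to 9 mm at its top, 87 mm. On it the plate first rests on the dog, underside at 73 mm, and drops only with its notch over the dog within about 0.03 rad.
- wiper (a joint): Wiper arm on the deck, turning level about a steel post: rad, 0 swung right out, 1.5 at its stop, pointing from post to the turntable's axis with its brush over the plate's rim. Grows anticlockwise from above. Stays where left; about 1.5 N at the knob moves it. The brush passes 3 mm above a plate that is home.
- wiper_grip (a point): On the axis of the wiper's upright red knob (14 mm in diameter, from height 92 to 132 mm above the table, 62 mm from the arm's pivot), 10 mm below its top.
- wiper_pivot (a point): On the upright axis about which the wiper turns, same height as the point before; it lies 112 mm from the turntable's axis, at the machine's +x side. Axes as the machine's.
- green_plate_center (a point): Green plate of the same size with 24 smaller dots, lying on the table, to be left alone; point on its axis, 22 mm above its underside.
- blue_plate_center (a point): Blue plate of the same size with 36 fine dots, lying on the table, to be left alone; point on its axis, 22 mm above its underside.
- cup_center (a point): White plastic cup, 56 mm across, 45 mm high, in front of the machine under its spout, to be left alone; point at its centre.
- jar_center (a point): Amber jar with white lid, 68 mm across, 100 mm high, beyond the machine, to be left alone; point at its centre.
There are look-alikes about, which are no part of the job. Leave any pink or white look-alike of the part that bears orange_plate_center alone.

How it is judged:
By the outcome, as a careful person would: the job done as asked, in the order asked, and still so for the second after the job is handed in, with the robot touching nothing.
It also fails if it takes over 72 s, if anything falls off the work surface, if the arm or the gripper's body presses on something with over 40 N, if the wrist force passes 120 N, or if a joint passes its speed limit or range.

## Working session

There is one attempt and no reset: what is moved stays moved. The work goes in short steps, Python scripts to look and compute and a shell command to move; the robot and the scene stay as the last step left them, time stands still between calls to the robot, and variables do not carry over. Pictures are saved under pics/ and viewed, and the job is handed in when it is done.

```bash
ls; mkdir -p pics
python3 - <<'E'
from cell import get_obs, snapshot
import cv2,pickle
o=get_obs();print(o)
for n in("top","side"):
    s=snapshot(n);cv2.imwrite(f"pics/{n}0.png",s["image"][:,:,::-1]);pickle.dump(s,open(f"{n}0.pkl","wb"));print(s["camera_matrix"],s["pose"],[k for k in s])
E
```

```text
pics
{'t': 0.0, 'joint_pos': array([-1.23502289e+00,  2.38781430e-01, -1.42492637e-02,  1.31920056e+00,
       -2.36235785e-05,  1.57078977e+00]), 'qvel': array([ 1.37356793e-04, -6.24697181e-05, -3.86298620e-04,  7.18441616e-04,
        9.34970840e-04, -1.17047933e-03]), 'effort': array([-9.59581012e-04, -5.38773894e+01,  3.46438408e+01,  1.84950308e-02,
        6.23299820e-05,  1.77084740e-05]), 'ee_pos': array([ 172.84412639, -495.29367416,  230.67922826]), 'tool_rot': array([-4.05788394e-04,  8.15323565e-01, -5.79005155e-01, -5.91801144e-04]), 'wrist_force': array([ 0.14948846, -1.18301683,  0.26389131]), 'ft_torque': array([-0.04147089, -0.02243128, -0.00263362]), 'width': 85.6011718068966}
[[404.66454522   0.         318.77370427]
 [  0.         404.66454522 202.51733509]
 [  0.           0.           1.        ]] [[-2.29147514e-02  9.86542172e-01 -1.61893352e-01  4.07557998e+02]
 [-9.99718756e-01 -2.36014559e-02 -2.31958110e-03  5.16616581e+01]
 [-6.10928338e-03  1.61794668e-01  9.86805534e-01  9.73890930e+02]
 [ 0.00000000e+00  0.00000000e+00  0.00000000e+00  1.00000000e+00]] ['image', 'camera_matrix', 'pose']
[[415.40679716   0.         319.94473697]
 [  0.         415.40679716 203.76739486]
 [  0.           0.           1.        ]] [[-9.78512282e-01  1.22044622e-01 -1.66189120e-01  3.87488885e+02]
 [-2.05142392e-01 -4.95160812e-01  8.44234783e-01  8.64019949e+02]
 [ 2.07439748e-02  8.60186538e-01  5.09557462e-01  5.76866516e+02]
 [ 0.00000000e+00  0.00000000e+00  0.00000000e+00  1.00000000e+00]] ['image', 'camera_matrix', 'pose']
```

View pics/top0.png

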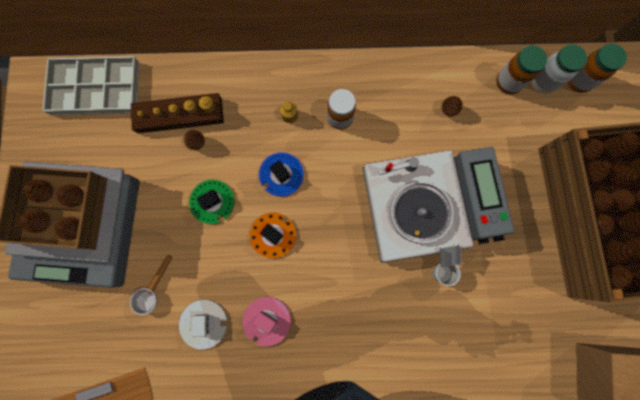

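View pics/side0.png

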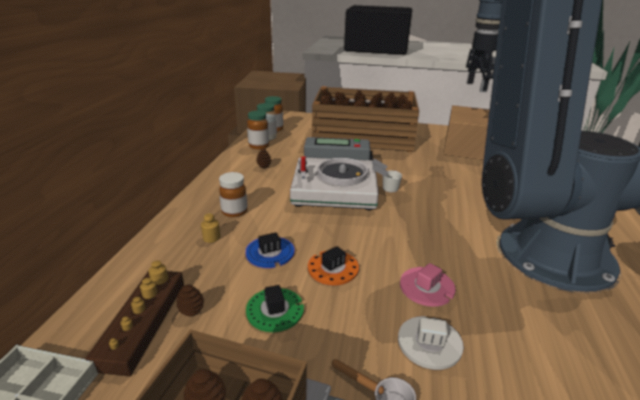

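The top view shows five plates: orange at (273,236), green (212,202), blue (281,174), pink (267,322) and white (204,325). Only (273,236) is orange with black dots. The machine is at about (420,210), with the brass dog near (417,232) and the red knob near (390,168). I'll enlarge these.

```bash
cat > h.py <<'E'
import numpy as np,cv2,pickle
from cell import get_obs,snapshot
def ray(s,u,v):
    K=s["camera_matrix"];P=np.array(s["pose"])
    d=np.array([(u-K[0,2])/K[0,0],-(v-K[1,2])/K[1,1],-1.]);d=P[:3,:3]@d
    return P[:3,3],d/np.linalg.norm(d)
def onz(s,u,v,z):
    o,d=ray(s,u,v);return o+d*(z-o[2])/d[2]
def proj(s,p):
    P=np.array(s["pose"]);c=P[:3,:3].T@(np.asarray(p,float)-P[:3,3]);K=s["camera_matrix"]
    return np.array([K[0,2]+K[0,0]*c[0]/-c[2],K[1,2]+K[1,1]*c[1]/c[2]])
def two(s1,uv1,s2,uv2):
    o1,d1=ray(s1,*uv1);o2,d2=ray(s2,*uv2)
    A=np.stack([d1,-d2],1);t=np.linalg.lstsq(A,o2-o1,rcond=None)[0]
    a=o1+t[0]*d1;b=o2+t[1]*d2
    return (a+b)/2,np.linalg.norm(a-b)
def crop(s,u0,v0,u1,v1,k,f):
    cv2.imwrite(f,cv2.resize(s["image"][v0:v1,u0:u1,::-1],None,fx=k,fy=k,interpolation=cv2.INTER_CUBIC))
def load(n): return pickle.load(open(n,"rb"))
E
python3 - <<'E'
from h import *
t=load("top0.pkl");s=load("side0.pkl")
a=cv2.resize(t["image"][200:270,235:310,::-1],None,fx=8,fy=8,interpolation=cv2.INTER_CUBIC)
cv2.imwrite("pics/c1.png",a)
crop(t,355,140,520,290,4,"pics/c2.png")
crop(s,285,130,415,215,6,"pics/c3.png")
crop(s,300,240,370,290,8,"pics/c4.png")
# masks
for n,S in(("t",t),("s",s)):
    hsv=cv2.cvtColor(S["image"],cv2.COLOR_RGB2HSV)
    m=cv2.inRange(hsv,(5,200,120),(16,255,255))
    k,l,st,c=cv2.connectedComponentsWithStats(m)
    for i in range(1,k):
        if st[i,4]>60: print(n,"orange",st[i],c[i])
    m=cv2.inRange(hsv,(0,170,90),(4,255,255))|cv2.inRange(hsv,(174,170,90),(180,255,255))
    k,l,st,c=cv2.connectedComponentsWithStats(m)
    for i in range(1,k):
        if st[i,4]>6: print(n,"red",st[i],c[i])
E
```

```text
t orange [ 250  213   46   45 1044] [272.04597701 235.56896552]
t red [386 164   6   6  21] [389.0952381  166.28571429]
t red [481 216   7   7  41] [483.73170732 219.02439024]
s orange [309 255  49  30 624] [332.75160256 271.81089744]
s red [302 157   3  13  38] [302.97368421 163.15789474]
```

View pics/c1.png

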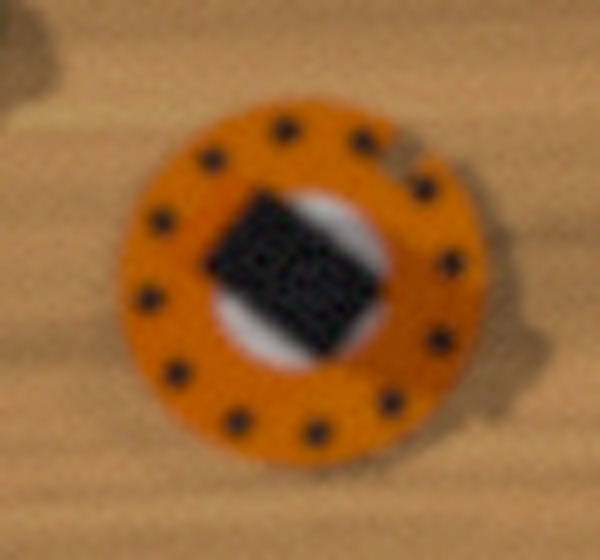

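View pics/c2.png

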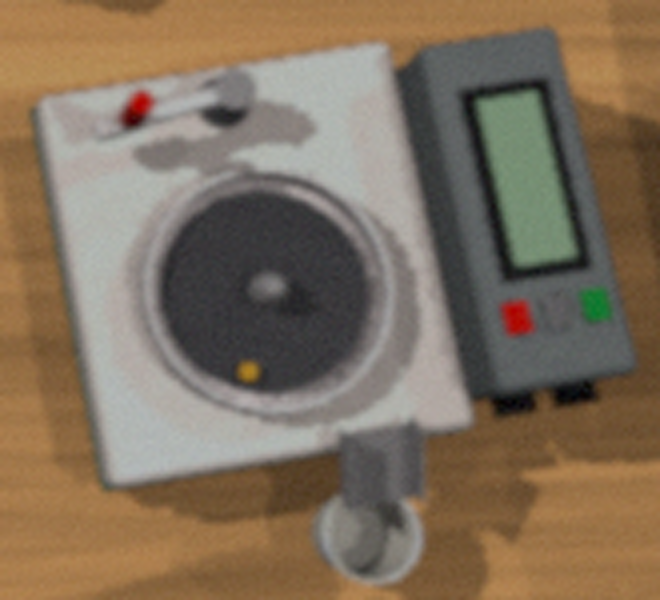

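View pics/c3.png

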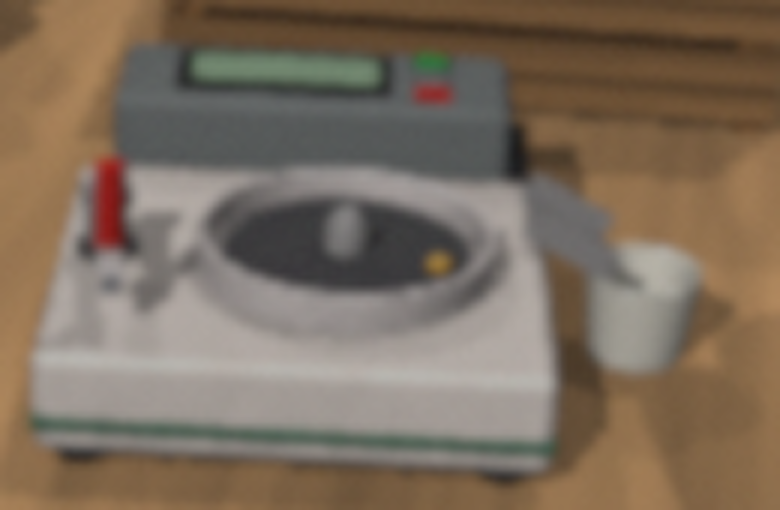

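View pics/c4.png

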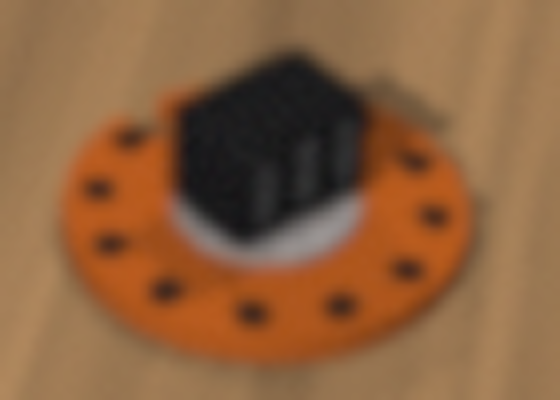

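The crops confirm the orange plate: 12 black dots, black grip block, notch at about (285.4,219). The dog is at about (417.3,232.8) and the spigot top at (421.5,211.5). Next I'll measure them.

Run:
```python
from h import *
from scipy.optimize import least_squares
t=load("top0.pkl");s=load("side0.pkl")
def fitc(P):
    f=lambda q:np.hypot(P[:,0]-q[0],P[:,1]-q[1])-q[2]
    r=least_squares(f,[P[:,0].mean(),P[:,1].mean(),55],loss="soft_l1",f_scale=1.)
    return r.x,np.sqrt((r.fun**2).mean())
for n,S,lo in(("t",t,(3,150,100)),("s",s,(3,180,100))):
    hsv=cv2.cvtColor(S["image"],cv2.COLOR_RGB2HSV)
    m=cv2.inRange(hsv,lo,(17,255,255))
    k,l,st,c=cv2.connectedComponentsWithStats(m)
    q=(272,236) if n=="t" else (333,271)
    i=min((i for i in range(1,k) if st[i,4]>200),key=lambda i:np.hypot(*(c[i]-q)))
    cn=max(cv2.findContours((l==i).astype(np.uint8),cv2.RETR_EXTERNAL,cv2.CHAIN_APPROX_NONE)[0],key=len)[:,0]
    hull=cv2.convexHull(cn)[:,0]
    P=np.array([onz(S,u,v,8)[:2] for u,v in hull]);print(n,fitc(P),len(P))
# dots
hsv=cv2.cvtColor(t["image"],cv2.COLOR_RGB2HSV)
# grip block top z=44, black mask
g=cv2.cvtColor(t["image"],cv2.COLOR_RGB2GRAY)
m=np.zeros_like(g);m[218:250,255:290]=(g[218:250,255:290]<45)*255
k,l,st,c=cv2.connectedComponentsWithStats(m);i=1+st[1:,4].argmax()
r=cv2.minAreaRect(cv2.findContours((l==i).astype(np.uint8),0,1)[0][0].astype(np.float32));print(r,st[i])
bx=cv2.boxPoints(r);W=np.array([onz(t,u,v,44)[:2] for u,v in bx]);print(W.mean(0));e=np.diff(np.vstack([W,W[:1]]),axis=0);print(np.hypot(*e.T),np.degrees(np.arctan2(e[:,1],e[:,0])))
print("notch",onz(t,285.4,219,6))
# dog: brass
for n,S,w in(("t",t,(405,220,430,245)),("s",s,(345,160,370,185))):
    H=cv2.cvtColor(S["image"],cv2.COLOR_RGB2HSV)[w[1]:w[3],w[0]:w[2]]
    m=cv2.inRange(H,(12,110,90),(30,255,255));ys,xs=np.nonzero(m)
    if len(xs): 
        u=xs.mean()+w[0];v=ys.mean()+w[1];print("dog",n,len(xs),u,v,onz(S,u,v,72))
print("spig top",onz(t,421.5,211.3,87),two(t,(421.5,211.3),s,(285+345/6,130+207/6)))
print("knob",two(t,(390,164.5),s,(303,156.5)),onz(t,390,165,132))
```

```text
t (array([490.53574258, 166.33945917,  57.4498607 ]), np.float64(0.739171714027495)) 29
s (array([492.25770792, 173.57626343,  54.87246854]), np.float64(1.1067948124800462)) 23
((271.1230773925781, 233.98460388183594), (19.29527473449707, 11.577165603637695), 37.87498474121094) [261 224  21  20 223]
[489.43612107 165.17232614]
[26.47165798 44.93210053 26.33956668 44.77217982] [ -38.34270597 -128.87892429  141.31168684   51.28881859]
notch [528.04544315 135.23321058   6.        ]
dog t 27 416.5925925925926 232.25925925925927 [ 483.16443898 -162.59589505   72.        ]
dog s 12 357.5 173.5 [ 485.75835544 -155.74794686   72.        ]
spig top [ 527.97021583 -172.73036697   87.        ] (array([ 529.4169148 , -172.95538429,   85.83535004]), np.float64(2.56313264480764))
knob (array([ 625.05797872, -100.75155624,  130.73875323]), np.float64(0.626528252124317)) [ 623.31323501 -100.49636142  132.        ]
```

```bash
python3 -m handwheel '[[[0,0,0,-10.7],[0,0,0,-10.7],[0,0,0,-10.7]]]' 65 30
cat >> h.py <<'E'
from scipy.spatial.transform import Rotation as R
def st():
    o=get_obs();q=o["tool_rot"];M=R.from_quat([q[1],q[2],q[3],q[0]]).as_matrix()
    return o,M,np.degrees(np.arctan2(M[1,0],M[0,0]))
def delta(p):
    o,M,y=st();d=M.T@(np.asarray(p,float)-o["ee_pos"])
    print("t",round(o["t"],2),"pos",o["ee_pos"].round(1),"yaw",round(y,2),"tilt",M[:,2].round(3),"F",o["wrist_force"].round(1),"w",round(o["width"],1),"q6",round(o["joint_pos"][5],2),"delta",d.round(1))
    return d
E
python3 - <<'E'
from h import *
delta([490,165.7,150])
t=load("top0.pkl")
from scipy.optimize import least_squares
# turntable: dark disc fit
g=cv2.cvtColor(t["image"],cv2.COLOR_RGB2GRAY)
m=np.zeros_like(g);m[175:250,385:455]=(g[175:250,385:455]<75)*255
k,l,s_,c=cv2.connectedComponentsWithStats(m);i=1+s_[1:,4].argmax();print(s_[i],c[i])
cn=cv2.findContours((l==i).astype(np.uint8),0,cv2.CHAIN_APPROX_NONE)[0][0]
h=cv2.convexHull(cn)[:,0]
P=np.array([onz(t,u,v,66)[:2] for u,v in h])
for S in(66,):
    r=least_squares(lambda q:np.hypot(P[:,0]-q[0],P[:,1]-q[1])-q[2],[528,-173,58],loss="soft_l1");print(r.x,np.abs(r.fun).mean())
# deck corners z=58 
C=[(355+x/4,140+y/4) for x,y in((38,100),(385,43),(470,425),(107,487))]
W=np.array([onz(t,u,v,58)[:2] for u,v in C]);print(W.round(1));e=np.diff(np.vstack([W,W[:1]]),axis=0);print(np.hypot(*e.T),np.degrees(np.arctan2(e[:,1],e[:,0])))
# outer ring: light vs deck hard; skip
E
```

```text
t: 0.48
ee_pos: [172.9, -495.4, 230.9]
tool_rot: [-0.0, 0.945, -0.328, -0.0]
wrist_force: [0.5, -0.1, -0.3]
width: 65.2
t 0.47 pos [ 172.9 -495.4  230.9] yaw -38.31 tilt [-0.     0.001 -1.   ] F [ 0.5 -0.1 -0.3] w 65.2 q6 1.0 delta [-160.9 -715.3   81.4]
[ 395  188   52   50 1910] [420.56963351 212.41989529]
[ 528.34282378 -175.54232247   56.88361141] 0.7215954370902341
[[ 643.7  -54.6]
 [ 673.  -258.6]
 [ 449.9 -289.5]
 [ 420.2  -84. ]]
[206.11493512 225.20812487 207.60918742 225.48861265] [ -81.83040908 -172.13184736   98.24346793    7.48887313]
```

```bash
python3 -m handwheel '[[[-13.4,-59.6,6,0],[-13.4,-59.6,6,0],[-13.4,-59.6,6,0],[-13.4,-59.6,6,0],[-13.4,-59.6,6,0],[-13.4,-59.6,6,0],[-13.4,-59.6,6,0],[-13.4,-59.6,6,0],[-13.4,-59.6,6,0],[-13.4,-59.6,6,0],[-13.4,-59.6,6,0],[-13.4,-59.6,6,0],[0,0,0,0],[0,0,0,0]]]'
python3 - <<'E'
from h import *
delta([490,165.7,60])
t=snapshot("top");crop(t,190,130,350,290,4,"pics/d1.png")
s=snapshot("side");crop(s,230,180,400,310,4,"pics/d2.png")
E
```

```text
t: 2.22
ee_pos: [493.5, 163.2, 158.7]
tool_rot: [0.001, 0.944, -0.331, -0.001]
wrist_force: [-0.5, 0.4, -0.1]
width: 64.9
t 2.23 pos [493.5 163.2 158.7] yaw -38.61 tilt [-0.002 -0.001 -1.   ] F [-0.5  0.4 -0.1] w 64.9 q6 2.56 delta [-4.2  0.1 98.7]
```

View pics/d2.png

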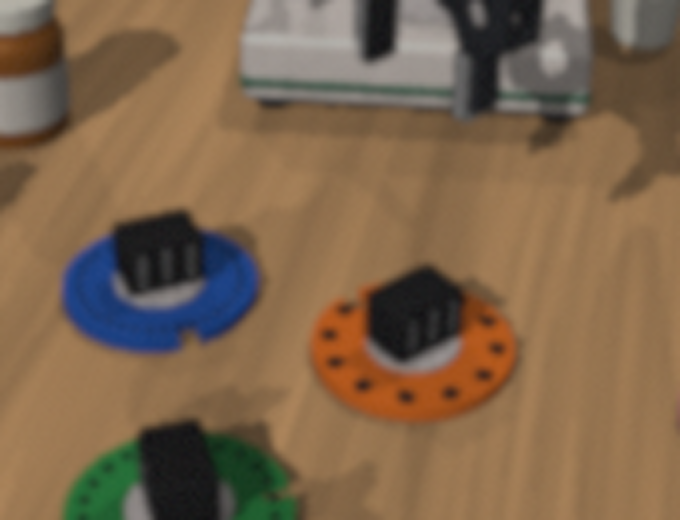

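The gripper hangs above the plate. I'll go down in two steps and look before straddling the block.

```bash
python3 -m handwheel '[[[-4.2,0,30,0],[0,0,34,0],[0,0,30,0],[0,0,0,0]]]'
python3 - <<'E'
from h import *
delta([490,165.7,13])
s=snapshot("side");crop(s,250,180,420,310,4,"pics/d3.png")
E
```

```text
t: 2.82
ee_pos: [489.3, 164.3, 64.2]
tool_rot: [0.001, 0.943, -0.332, -0.001]
wrist_force: [1.3, 0.9, 0.2]
width: 64.7
t 2.83 pos [489.3 164.3  64.2] yaw -38.76 tilt [-0.003 -0.001 -1.   ] F [1.3 0.9 0.2] w 64.7 q6 2.57 delta [-0.2 -1.7 51.2]
```

View pics/d3.png

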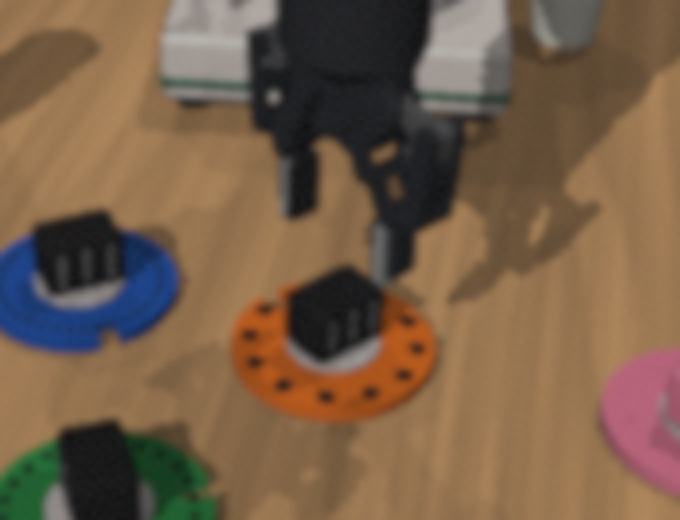

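```bash
python3 -m handwheel '[[[0,-1,17,0],[0,-0.5,17,0],[0,0,16,0],[0,0,0,0],[0,0,0,0]]]'
python3 - <<'E'
from h import *
delta([490,165.7,13])
s=snapshot("side");crop(s,250,180,420,310,4,"pics/d4.png")
E
```

```text
t: 3.5
ee_pos: [492.8, 167.1, 16.8]
tool_rot: [-0.001, 0.944, -0.331, 0.001]
wrist_force: [-0.0, 1.0, -0.1]
width: 64.8
t 3.5 pos [492.8 167.1  16.8] yaw -38.69 tilt [ 0.002  0.001 -1.   ] F [-0.   1.  -0.1] w 64.8 q6 2.57 delta [-1.3  2.9  3.8]
```

View pics/d4.png

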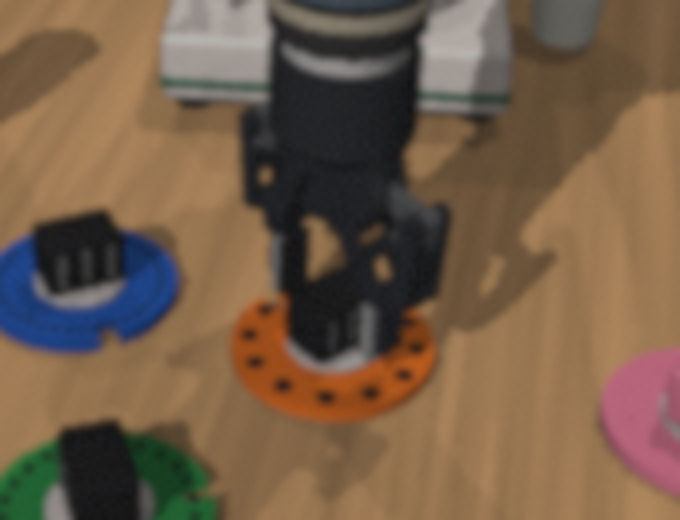

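```bash
python3 -m handwheel '[[[0,1,0,0],[0,0,0,0],[0,0,0,0]]]'; python3 -m handwheel '[[[0,0,0,0]]]'
```

```text
t: 3.92
ee_pos: [491.3, 166.3, 15.5]
tool_rot: [-0.0, 0.944, -0.331, 0.0]
wrist_force: [-1.6, -0.1, -0.4]
width: 65.0
t: 4.05
ee_pos: [491.2, 166.3, 15.4]
tool_rot: [-0.0, 0.944, -0.331, -0.0]
wrist_force: [-0.7, 0.2, -0.8]
width: 65.0
```

```bash
python3 -c "
from h import *
delta([490,165.7,13])"
```

```text
t 4.05 pos [491.2 166.3  15.4] yaw -38.66 tilt [-0.  0. -1.] F [-0.7  0.2 -0.8] w 65.0 q6 2.57 delta [-0.6  1.3  2.4]
```

Settled and close enough. I'll lower it 2 mm, close on the block gently, and lift a little.

```bash
python3 -m handwheel '[[[-0.6,1.3,2,0],[0,0,0,0],[0,0,0,0]]]' 40; python3 -m handwheel '[[[0,0,0,0],[0,0,0,0],[0,0,0,0],[0,0,0,0]]]' 20 35;  python3 -m handwheel '[[[0,0,0,0],[0,0,-10,0],[0,0,-10,0],[0,0,0,0],[0,0,0,0]]]'
python3 - <<'E'
from h import *
delta([528,-174,130])
s=snapshot("side");crop(s,250,180,420,310,4,"pics/d5.png")
E
```

```text
t: 4.42
ee_pos: [489.9, 165.7, 13.3]
tool_rot: [-0.0, 0.944, -0.331, -0.0]
wrist_force: [0.2, 0.4, -0.1]
width: 40.1
t: 4.92
ee_pos: [490.1, 165.7, 13.5]
tool_rot: [-0.0, 0.944, -0.331, 0.0]
wrist_force: [0.0, -1.5, 3.8]
width: 31.3
t: 5.55
ee_pos: [489.9, 165.7, 33.4]
tool_rot: [-0.0, 0.944, -0.331, 0.0]
wrist_force: [0.2, -0.2, -1.3]
width: 31.9
t 5.55 pos [489.9 165.7  33.4] yaw -38.66 tilt [ 0.  0. -1.] F [ 0.2 -0.2 -1.3] w 31.9 q6 2.57 delta [241.9 241.5 -96.7]
```

View pics/d5.png

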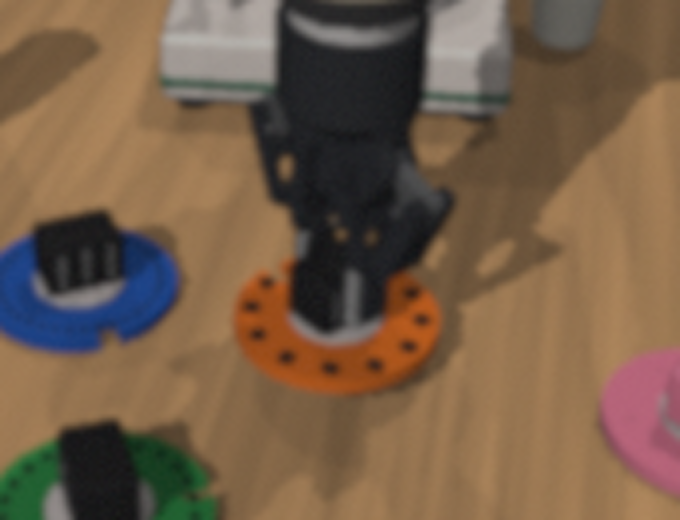

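```bash
python3 -m handwheel '[[[0,0,-40,0],[0,0,-45,0],[0,0,-40,0],[30,30,0,0],[35,35,0,0],[36,36,0,0],[36,36,0,0],[36,36,0,0],[35,35,0,0],[34,33.5,0,0],[0,0,0,0]]]'
python3 -m handwheel '[[[0,0,0,-6],[0,0,0,-10.7],[0,0,0,-10.7],[0,0,0,-10.7],[0,0,0,-10.7],[0,0,0,-10.7],[0,0,0,-10.7],[0,0,0,-10.7],[0,0,0,-10.7],[0,0,0,-10.7],[0,0,0,-10.7],[0,0,0,-10.7],[0,0,0,-10.7],[0,0,0,-10.7],[0,0,0,-10.7],[0,0,0,-10.7],[0,0,0,-10.7],[0,0,0,-10.7],[0,0,0,-5],[0,0,0,0]]]'
python3 - <<'E'
from h import *
delta([528,-174,115])
t=snapshot("top");crop(t,355,140,520,290,4,"pics/e1.png")
s=snapshot("side");crop(s,270,90,430,215,4,"pics/e2.png")
pickle.dump(t,open("t1.pkl","wb"));pickle.dump(s,open("s1.pkl","wb"))
E
```

```text
t: 6.98
ee_pos: [528.0, -177.0, 157.6]
tool_rot: [0.0, 0.943, -0.333, -0.0]
wrist_force: [0.1, 0.5, -1.7]
width: 31.3
t: 9.48
ee_pos: [527.8, -173.3, 158.0]
tool_rot: [-0.0, 0.223, 0.975, 0.0]
wrist_force: [0.0, -0.7, -0.5]
width: 31.7
t 9.47 pos [ 527.8 -173.3  158. ] yaw 154.24 tilt [-0.001  0.001 -1.   ] F [ 0.  -0.7 -0.5] w 31.7 q6 -1.44 delta [-0.5 -0.6 43. ]
```

View pics/e1.png

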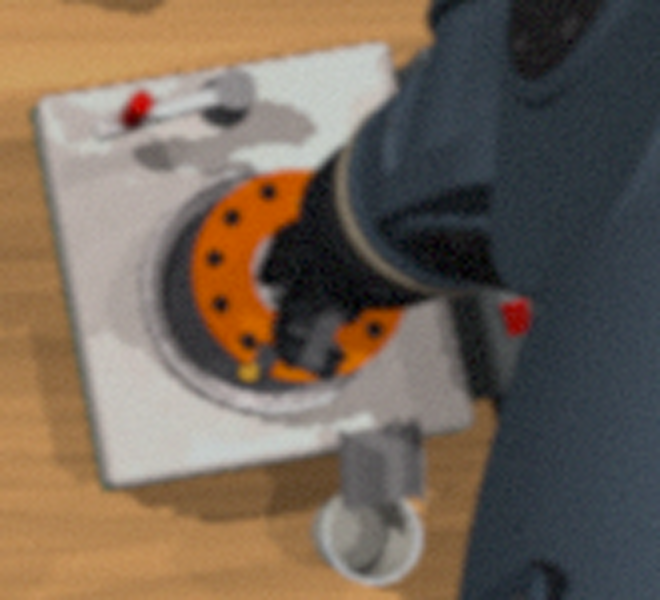

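View pics/e2.png

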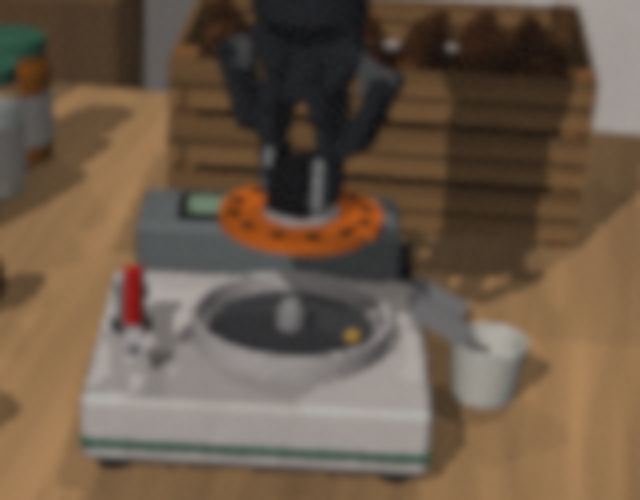

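Run:
```python
from h import *
from scipy.optimize import least_squares
t=load("t1.pkl");s=load("s1.pkl");t0=load("top0.pkl")
hsv=cv2.cvtColor(s["image"],cv2.COLOR_RGB2HSV)
m=cv2.inRange(hsv,(3,180,100),(17,255,255));m[:125]=0;m[160:]=0;m[:,:310]=0;m[:,375:]=0
ys,xs=np.nonzero(m);print("side orange u range",xs.min(),xs.max(),"v",ys.min(),ys.max())
print("proj plate c",proj(s,[527.8,-173.3,152.6]),"L/R edges", proj(s,[527.8-54*.98,-173.3-54*.2,150]),proj(s,[527.8+54*.98,-173.3+54*.2,150]))
print("spig top proj",proj(s,[528,-174,87]),proj(s,[528,-174,80]),proj(t,[528,-174,87]),proj(t,[528,-174,66]))
crop(s,325,155,365,185,16,"pics/f1.png");crop(t0,400,195,440,235,14,"pics/f2.png")
# top plate arc
hsv=cv2.cvtColor(t["image"],cv2.COLOR_RGB2HSV)
m=cv2.inRange(hsv,(3,150,100),(17,255,255));m[:170]=0;m[245:]=0;m[:,:395]=0;m[:,470:]=0
cn=max(cv2.findContours(m,0,cv2.CHAIN_APPROX_NONE)[0],key=len)
h=cv2.convexHull(cn)[:,0];h=h[(h[:,0]<430)]
P=np.array([onz(t,u,v,152.6)[:2] for u,v in h])
r=least_squares(lambda q:np.hypot(P[:,0]-q[0],P[:,1]-q[1])-q[2],[528,-173,56],loss="soft_l1");print("top plate",r.x,np.abs(r.fun).mean(),len(P))
r=least_squares(lambda q:np.hypot(P[:,0]-q[0],P[:,1]-q[1])-56.5,[528,-173],loss="soft_l1");print("top plate",r.x,np.abs(r.fun).mean(),len(P))
```

```text
side orange u range 325 364 v 137 152
proj plate c [344.78954448 142.00434087] L/R edges [364.81644447 143.34044443] [324.65193601 142.47866767]
spig top proj [343.54276181 164.09576388] [343.4174288  166.38813451] [422.0739013  211.27312269] [419.79081644 212.57763164]
top plate [ 525.27191582 -169.67959291   52.65728579] 1.6231350909769497 15
top plate [ 524.29336777 -174.47109325] 2.1471776872350277 15
```

View pics/f1.png

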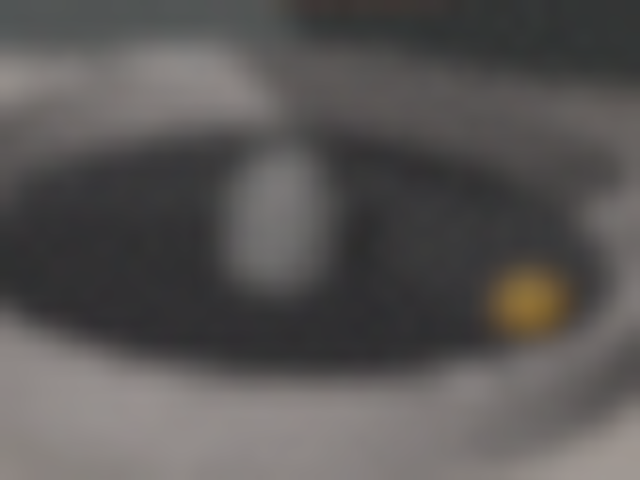

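View pics/f2.png

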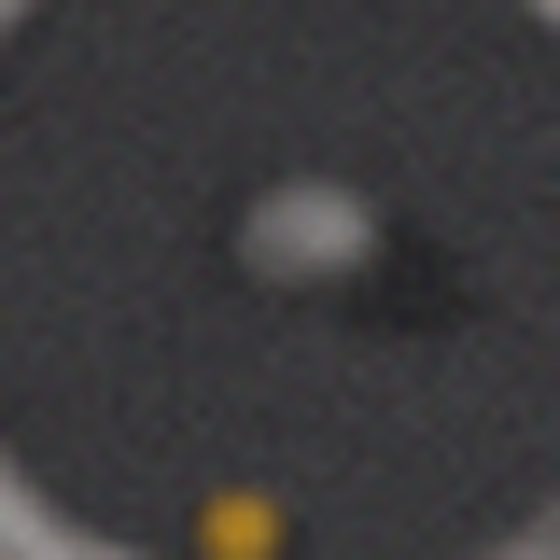

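```bash
python3 -m handwheel '[[[-2.4,0,20,0],[0,0,20,0],[0,0,10,0],[0,0,0,0],[0,0,0,0]]]'
python3 - <<'E'
from h import *
delta([530,-174.3,96])
s=snapshot("side");crop(s,300,120,390,200,7,"pics/g1.png")
E
```

```text
t: 10.2
ee_pos: [530.6, -175.2, 108.9]
tool_rot: [0.0, 0.223, 0.975, 0.0]
wrist_force: [-0.7, 0.6, -1.2]
width: 31.5
t 10.2 pos [ 530.6 -175.2  108.9] yaw 154.22 tilt [ 0.001 -0.    -1.   ] F [-0.7  0.6 -1.2] w 31.5 q6 -1.44 delta [ 1.   0.6 12.9]
```

View pics/g1.png

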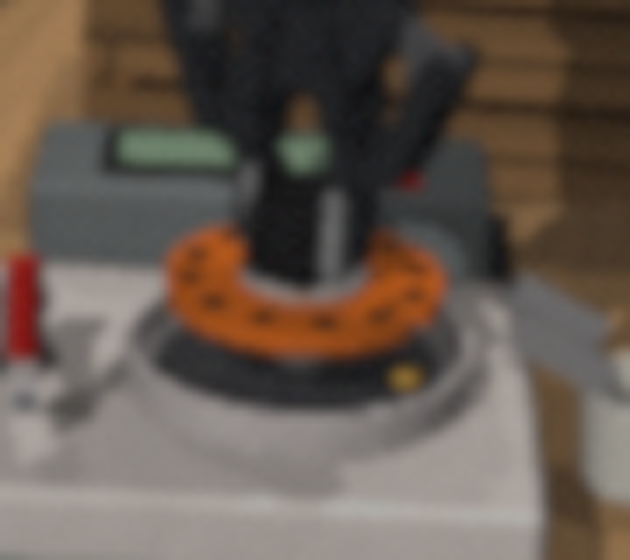

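The plate is centred over the spigot, so I'll lower it slowly and watch the force.

```bash
python3 -m handwheel '[[[0.5,0.3,3,0],[0,0,3,0],[0,0,3,0],[0,0,0,0]]]'; python3 -m handwheel '[[[0,0,2,0],[0,0,2,0],[0,0,0,0]]]'; python3 -c "
from h import *
delta([530,-174.3,86.5])"
```

```text
t: 10.75
ee_pos: [529.7, -174.6, 99.0]
tool_rot: [-0.0, 0.223, 0.975, 0.0]
wrist_force: [0.5, 0.2, -1.7]
width: 31.3
t: 11.12
ee_pos: [529.8, -174.6, 95.1]
tool_rot: [-0.0, 0.223, 0.975, 0.0]
wrist_force: [0.3, 1.1, -2.0]
width: 31.5
t 11.12 pos [ 529.8 -174.6   95.1] yaw 154.24 tilt [-0.  0. -1.] F [ 0.3  1.1 -2. ] w 31.5 q6 -1.44 delta [-0.1  0.3  8.6]
```

```bash
python3 -m handwheel '[[[0,0,2,0],[0,0,0,0],[0,0,0,0]]]'; python3 -m handwheel '[[[0,0,2,0],[0,0,0,0],[0,0,0,0]]]'; python3 -m handwheel '[[[0,0,2,0],[0,0,0,0],[0,0,0,0]]]'; python3 -c "
from h import *
delta([530,-174.3,86.5])"
```

```text
t: 11.5
ee_pos: [529.9, -174.6, 93.3]
tool_rot: [-0.0, 0.223, 0.975, 0.0]
wrist_force: [-0.2, -0.3, -1.2]
width: 31.3
t: 11.88
ee_pos: [529.9, -174.6, 91.3]
tool_rot: [-0.0, 0.223, 0.975, 0.0]
wrist_force: [0.5, -0.5, -1.4]
width: 31.7
t: 12.25
ee_pos: [529.9, -174.7, 89.3]
tool_rot: [-0.0, 0.223, 0.975, 0.0]
wrist_force: [-0.1, -0.0, -1.1]
width: 31.5
t 12.25 pos [ 529.9 -174.7   89.3] yaw 154.24 tilt [-0.  0. -1.] F [-0.1 -0.  -1.1] w 31.5 q6 -1.44 delta [0.1 0.4 2.8]
```

The plate is on the straight part of the spigot with no side force. Next, down to the dog.

```bash
python3 -m handwheel '[[[0,0,1.5,0],[0,0,0,0],[0,0,0,0]]]'; python3 -m handwheel '[[[0,0,1,0],[0,0,0,0],[0,0,0,0]]]'; python3 -m handwheel '[[[0,0,0.6,0],[0,0,0,0],[0,0,0,0]]]'
```

```text
t: 12.62
ee_pos: [529.9, -174.6, 87.8]
tool_rot: [-0.0, 0.223, 0.975, 0.0]
wrist_force: [0.1, -0.4, -2.3]
width: 31.4
t: 13.0
ee_pos: [529.9, -174.6, 86.8]
tool_rot: [-0.0, 0.223, 0.975, 0.0]
wrist_force: [-0.2, 0.1, -1.4]
width: 31.5
t: 13.38
ee_pos: [529.9, -174.6, 86.4]
tool_rot: [0.0, 0.223, 0.975, 0.0]
wrist_force: [-0.3, 0.7, 3.0]
width: 31.5
```

Contact at TCP z = 86.4, which matches the dog top at 73 mm, with about 4.5 N of press. Now I'll turn it anticlockwise.

```bash
python3 -m handwheel '[[[0,0,0,-2],[0,0,0,-2],[0,0,0,-2],[0,0,0,-1],[0,0,0,0]]]'; python3 -m handwheel '[[[0,0,0,-1],[0,0,0,-0.5],[0,0,0,0]]]'; python3 -c "
from h import *
delta([530,-174.3,86.5])"
```

```text
t: 14.0
ee_pos: [529.9, -174.7, 86.2]
tool_rot: [-0.0, 0.163, 0.987, 0.0]
wrist_force: [1.1, 1.5, 3.4]
width: 31.6
t: 14.38
ee_pos: [529.6, -174.9, 85.9]
tool_rot: [-0.0, 0.15, 0.989, -0.0]
wrist_force: [0.5, -0.9, -1.2]
width: 31.5
t 14.38 pos [ 529.6 -174.9   85.9] yaw 162.74 tilt [-0.001 -0.    -1.   ] F [ 0.5 -0.9 -1.2] w 31.5 q6 -1.59 delta [-0.2  0.7 -0.6]
```

```bash
python3 -m handwheel '[[[0,0,0.6,0],[0,0,0,0],[0,0,0,0]]]'; python3 -c "
from h import *
delta([530,-174.3,86.5])"
```

```text
t: 14.75
ee_pos: [529.8, -174.6, 85.5]
tool_rot: [-0.0, 0.15, 0.989, 0.0]
wrist_force: [-0.3, 0.4, -2.1]
width: 31.8
t 14.75 pos [ 529.8 -174.6   85.5] yaw 162.74 tilt [-0.  0. -1.] F [-0.3  0.4 -2.1] w 31.8 q6 -1.59 delta [-0.1  0.4 -1. ]
```

The support has gone, so the notch is over the dog. I'll keep lowering gently.

```bash
python3 -m handwheel '[[[0,0,1,0],[0,0,0,0],[0,0,0,0]]]'; python3 -m handwheel '[[[0,0,1,0],[0,0,0,0],[0,0,0,0]]]';python3 -m handwheel '[[[0,0,1,0],[0,0,0,0],[0,0,0,0]]]'; python3 -c "
from h import *
delta([530,-174.3,79.4]);print(get_obs()['ft_torque'])"
```

```text
t: 15.12
ee_pos: [529.9, -174.6, 84.6]
tool_rot: [-0.0, 0.15, 0.989, 0.0]
wrist_force: [-0.3, 0.2, -1.5]
width: 31.7
t: 15.5
ee_pos: [529.9, -174.6, 83.6]
tool_rot: [0.0, 0.15, 0.989, 0.0]
wrist_force: [-0.8, 0.3, -0.3]
width: 31.5
t: 15.88
ee_pos: [529.8, -174.6, 82.6]
tool_rot: [-0.0, 0.15, 0.989, 0.0]
wrist_force: [0.3, 0.1, -1.1]
width: 31.6
t 15.88 pos [ 529.8 -174.6   82.6] yaw 162.74 tilt [-0.  0. -1.] F [ 0.3  0.1 -1.1] w 31.6 q6 -1.59 delta [-0.   0.4  3.2]
[ 0.00769662 -0.05577481 -0.05515623]
```

```bash
python3 -m handwheel '[[[0,0,1,0],[0,0,1,0],[0,0,0,0],[0,0,0,0]]]'; python3 -m handwheel '[[[0,0,0.7,0],[0,0,0,0],[0,0,0,0]]]';python3 -m handwheel '[[[0,0,0.7,0],[0,0,0,0],[0,0,0,0]]]'; python3 -c "
from h import *
delta([530,-174.3,79.4]);print(get_obs()['ft_torque'])"
```

```text
t: 16.38
ee_pos: [529.9, -174.6, 80.6]
tool_rot: [-0.0, 0.15, 0.989, 0.0]
wrist_force: [0.4, -0.3, -1.9]
width: 31.6
t: 16.75
ee_pos: [529.9, -174.6, 79.9]
tool_rot: [-0.0, 0.15, 0.989, 0.0]
wrist_force: [0.1, -0.1, -1.5]
width: 31.3
t: 17.12
ee_pos: [530.0, -174.7, 79.5]
tool_rot: [0.0, 0.15, 0.989, 0.0]
wrist_force: [-1.1, 0.3, 5.1]
width: 31.7
t 17.12 pos [ 530.  -174.7   79.5] yaw 162.74 tilt [ 0. -0. -1.] F [-1.1  0.3  5.1] w 31.7 q6 -1.59 delta [0.1 0.4 0.1]
[0.14533899 0.38483229 0.0449467 ]
```

Solid stop at z = 79.5, 7 mm below the dog contact, so the plate is home. I'll release, rise straight up and look.

```bash
python3 -m handwheel '[[[0,0,-0.3,0],[0,0,0,0],[0,0,0,0],[0,0,0,0]]]' 55; python3 -m handwheel '[[[0,0,-10,0],[0,0,-20,0],[0,0,-40,0],[0,0,-50,0],[0,0,0,0]]]'
python3 - <<'E'
from h import *
delta([530,-174.3,200])
t=snapshot("top");crop(t,355,140,520,290,4,"pics/i1.png")
s=snapshot("side");crop(s,285,130,415,215,6,"pics/i2.png")
pickle.dump(t,open("t2.pkl","wb"));pickle.dump(s,open("s2.pkl","wb"))
E
```

```text
t: 17.62
ee_pos: [529.9, -174.6, 79.4]
tool_rot: [-0.0, 0.15, 0.989, 0.0]
wrist_force: [-0.5, -0.2, -0.1]
width: 54.8
t: 18.25
ee_pos: [531.9, -175.3, 204.1]
tool_rot: [0.004, 0.15, 0.989, -0.001]
wrist_force: [1.0, 0.2, -0.1]
width: 55.1
t 18.25 pos [ 531.9 -175.3  204.1] yaw 162.74 tilt [ 0.007 -0.002 -1.   ] F [ 1.   0.2 -0.1] w 55.1 q6 -1.59 delta [2.2 0.4 4.1]
```

View pics/i1.png

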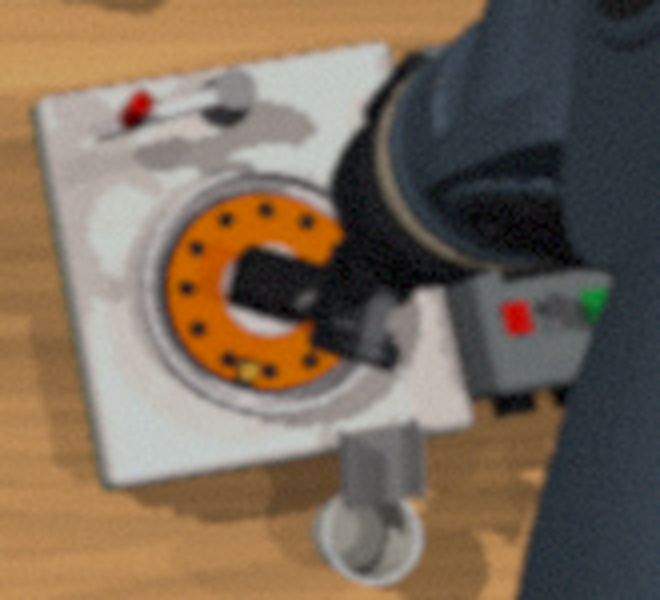

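View pics/i2.png

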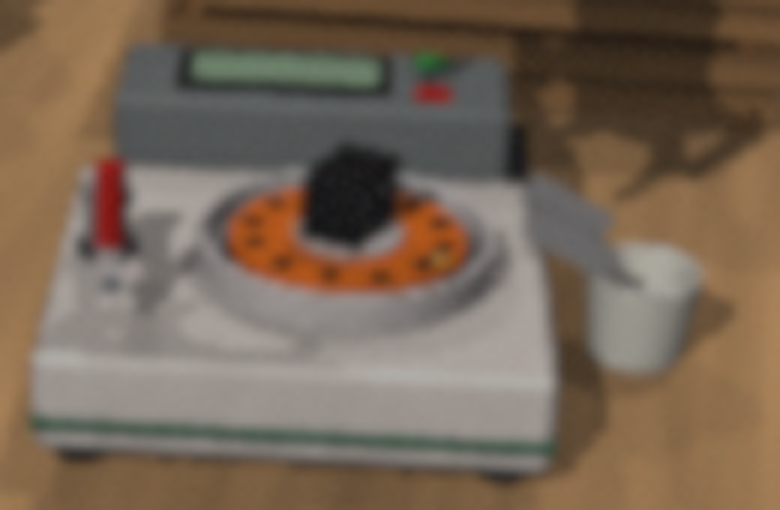

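The notch shows brass in it at crop (247,370) and the plate sits level within the ring. Now the knob, from both views.

Run:
```python
from h import *
t=load("t2.pkl");s=load("s2.pkl")
# red mask soft centroid along knob, both views
for n,S,w in(("t",t,(380,158,400,178)),("s",s,(296,150,310,178))):
    I=S["image"][w[1]:w[3],w[0]:w[2]].astype(float)
    r=np.clip(I[...,0]-1.3*np.maximum(I[...,1],I[...,2])-15,0,None)
    ys,xs=np.mgrid[w[1]:w[3],w[0]:w[2]]
    u=(r*xs).sum()/r.sum();v=(r*ys).sum()/r.sum();print(n,u,v)
    if n=="t":a=(u,v)
    else:b=(u,v)
p,e=two(t,a,s,b);print("knob mid",p,e, "top on z=115",onz(t,*a,115))
A=np.array([530,-174.4])
for yaw in(7,8,9,10):
    y=np.radians(yaw);pv=A+112*np.array([np.cos(y),np.sin(y)]);print(yaw,pv.round(1),"dist knob",np.hypot(*(p[:2]-pv)).round(1),"ang joint",(np.arctan2(*(p[:2]-pv)[::-1])-(y+np.pi-1.5)).round(3))
    k=pv+62*np.array([np.cos(y+np.pi-1.5),np.sin(y+np.pi-1.5)]);print("   pred knob0",k.round(1),proj(t,[*k,112]).round(1),proj(s,[*k,112]).round(1), "stop",(pv-62*np.array([np.cos(y),np.sin(y)])).round(1))
crop(t,380,155,425,180,14,"pics/j1.png")
```

```text
t 389.0956473971629 166.28309690761623
s 302.6694730894194 163.2892216414748
knob mid [ 626.30866158 -102.22392932  110.50051477] 0.6425291540484176 top on z=115 [ 624.84200005 -101.45175871  115.        ]
7 [ 641.2 -160.8] dist knob 60.4 ang joint 0.056
   pred knob0 [629.3 -99.9] [388.1 164.7] [301.5 163. ] stop [ 579.6 -168.3]
8 [ 640.9 -158.8] dist knob 58.4 ang joint 0.042
   pred knob0 [628.  -98.2] [387.3 165.3] [301.8 163.4] stop [ 579.5 -167.4]
9 [ 640.6 -156.9] dist knob 56.5 ang joint 0.028
   pred knob0 [626.6 -96.5] [386.6 165.9] [302.1 163.7] stop [ 579.4 -166.6]
10 [ 640.3 -155. ] dist knob 54.6 ang joint 0.014
   pred knob0 [625.2 -94.8] [385.8 166.5] [302.5 164. ] stop [ 579.2 -165.7]
```

View pics/j1.png

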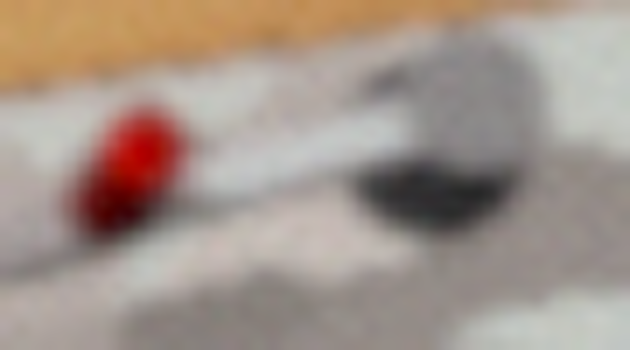

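```bash
python3 -m handwheel '[[[0,0,0,8],[0,0,0,10.6],[0,0,0,10.6],[0,0,0,10.6],[0,0,0,10.6],[0,0,0,10.6],[0,0,0,10.6],[0,0,0,10.6],[0,0,0,10.6],[0,0,0,10.6],[0,0,0,10.6],[0,0,0,10.6],[0,0,0,10.6],[0,0,0,10.6],[0,0,0,5.2],[0,0,0,0]]]' 38 20
python3 -c "
from h import *
delta([627,-100,170])"
```

```text
t: 20.35
ee_pos: [529.3, -174.4, 198.3]
tool_rot: [-0.001, 0.995, 0.103, -0.001]
wrist_force: [-0.1, -0.0, 0.6]
width: 37.9
t 20.35 pos [ 529.3 -174.4  198.3] yaw 11.78 tilt [-0.002  0.001 -1.   ] F [-0.1 -0.   0.6] w 37.9 q6 1.05 delta [110.9 -52.9  28.1]
```

```bash
python3 -m handwheel '[[[30,-14,4,0],[41,-19.5,12,0],[40,-19,12,0],[0,0,0,0],[0,0,0,0]]]'
python3 - <<'E'
from h import *
delta([627,-100,106])
t=snapshot("top");crop(t,355,120,475,210,6,"pics/k1.png")
s=snapshot("side");crop(s,265,110,395,200,6,"pics/k2.png")
E
```

```text
t: 20.98
ee_pos: [627.3, -100.6, 170.7]
tool_rot: [-0.0, 0.995, 0.103, -0.001]
wrist_force: [-0.1, -0.4, -0.5]
width: 38.2
t 20.98 pos [ 627.3 -100.6  170.7] yaw 11.85 tilt [-0.002  0.    -1.   ] F [-0.1 -0.4 -0.5] w 38.2 q6 1.21 delta [-0.1 -0.6 64.7]
```

View pics/k2.png

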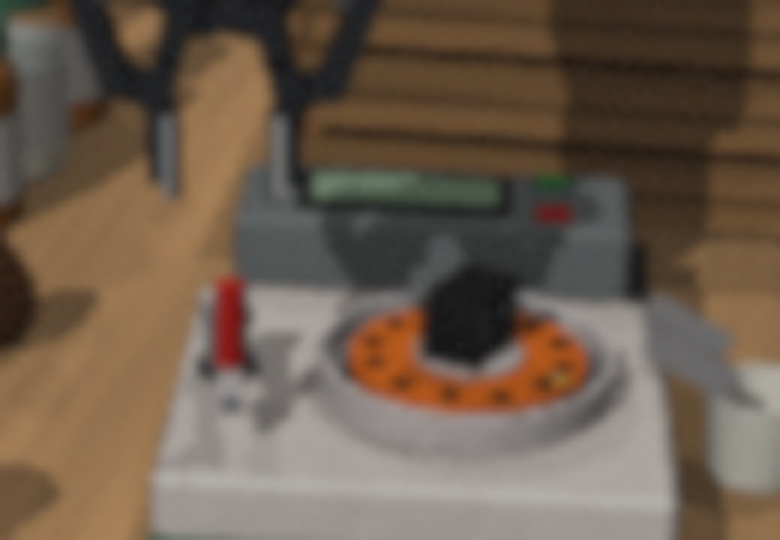

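View pics/k1.png

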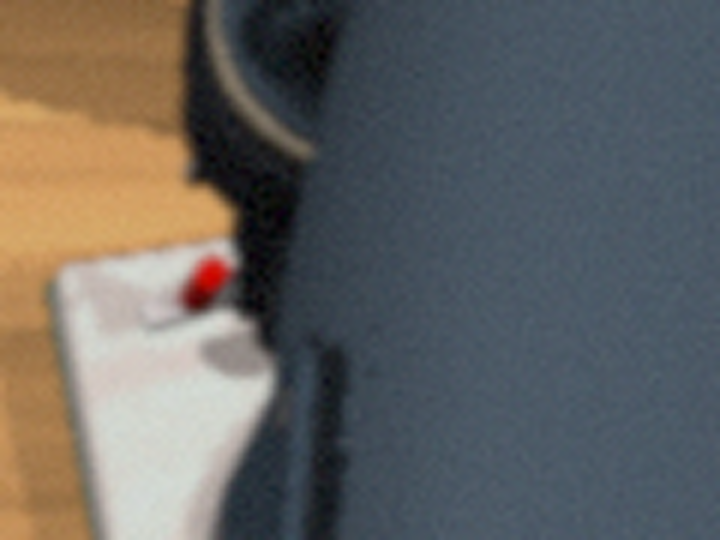

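Seen from the side, the fingers at crop x 165 and 285 straddle the knob at 229. I'll descend.

```bash
python3 -m handwheel '[[[0,0,20,0],[0,0,14,0],[0,0,0,0],[0,0,0,0]]]'; python3 -m handwheel '[[[0,0,10,0],[0,0,10,0],[0,0,10,0],[0,0,0,0],[0,0,0,0]]]'
python3 - <<'E'
from h import *
delta([627,-100,106])
s=snapshot("side");crop(s,265,110,395,200,6,"pics/k3.png")
E
```

```text
t: 21.58
ee_pos: [628.0, -100.9, 138.1]
tool_rot: [0.0, 0.995, 0.102, 0.0]
wrist_force: [-0.2, -0.8, -0.7]
width: 38.3
t: 22.2
ee_pos: [628.0, -100.6, 107.5]
tool_rot: [-0.0, 0.995, 0.102, -0.0]
wrist_force: [0.2, -0.3, -0.5]
width: 38.0
t 22.2 pos [ 628.  -100.6  107.5] yaw 11.75 tilt [-0.  0. -1.] F [ 0.2 -0.3 -0.5] w 38.0 q6 1.21 delta [-0.8 -0.8  1.5]
```

View pics/k3.png

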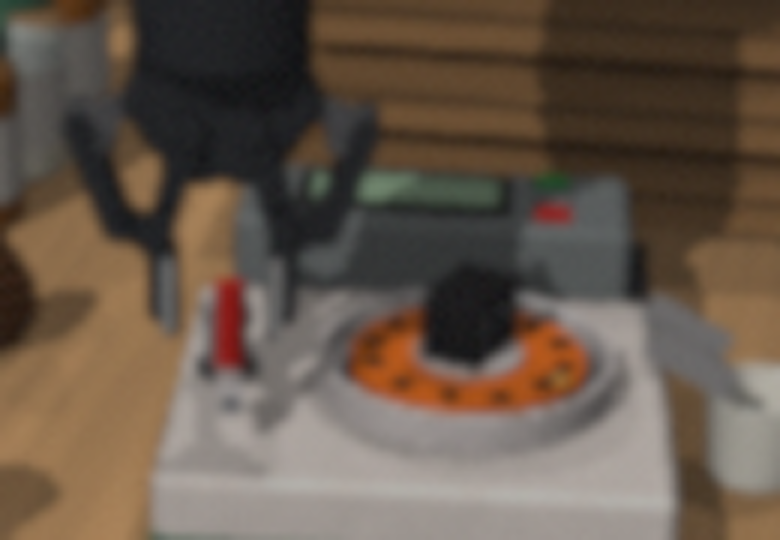

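```bash
python3 -m handwheel '[[[0,0,4,0],[0,0,0,0],[0,0,0,0],[0,0,0,0]]]' 20 20; python3 -m handwheel '[[[-3,0.1,0,-2.5],[-4,0.2,0,-4],[-5.4,0.2,0,-5],[-5.4,0.2,0,-5],[-5.4,0.2,0,-5],[-5.4,0.2,0,-5],[0,0,0,0],[0,0,0,0]]]'
python3 - <<'E'
from h import *
delta([627,-100,106])
s=snapshot("side");crop(s,265,110,395,200,6,"pics/k4.png")
E
```

```text
t: 22.75
ee_pos: [627.9, -100.6, 103.5]
tool_rot: [-0.0, 0.995, 0.102, -0.0]
wrist_force: [-0.5, -0.5, -0.6]
width: 19.9
t: 23.75
ee_pos: [602.2, -112.6, 103.6]
tool_rot: [-0.0, 0.945, 0.327, 0.0]
wrist_force: [-0.8, 0.5, -0.3]
width: 20.1
t 23.75 pos [ 602.2 -112.6  103.6] yaw 38.13 tilt [ 0.  0. -1.] F [-0.8  0.5 -0.3] w 20.1 q6 0.72 delta [27.2  5.4 -2.4]
```

View pics/k4.png

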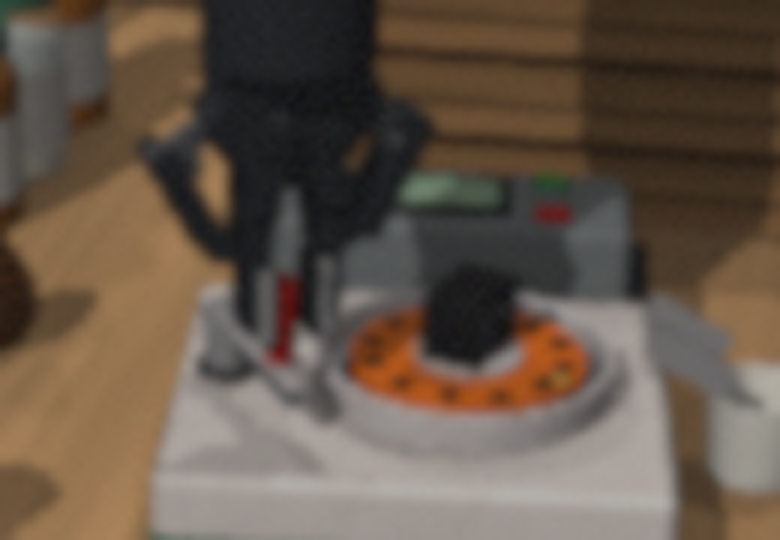

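The wiper is swinging along with the caged knob. Continuing.

```bash
python3 -m handwheel '[[[-5.4,0.2,0,-5],[-5.4,0.2,0,-5],[-5.4,0.2,0,-5],[-5.4,0.2,0,-5],[-5.4,0.2,0,-5],[-5.4,0.2,0,-5],[-5.4,0.2,0,-5],[-5.4,0.2,0,-5],[0,0,0,0],[0,0,0,0]]]'
python3 - <<'E'
from h import *
delta([579.5,-168,103.5])
s=snapshot("side");crop(s,265,110,395,200,6,"pics/k5.png")
E
```

```text
t: 25.05
ee_pos: [579.6, -148.3, 103.5]
tool_rot: [-0.0, 0.777, 0.63, -0.0]
wrist_force: [0.5, 0.8, 0.7]
width: 20.1
t 25.05 pos [ 579.6 -148.3  103.5] yaw 78.11 tilt [-0.  0. -1.] F [0.5 0.8 0.7] w 20.1 q6 -0.04 delta [-19.3   4.   -0.1]
```

View pics/k5.png

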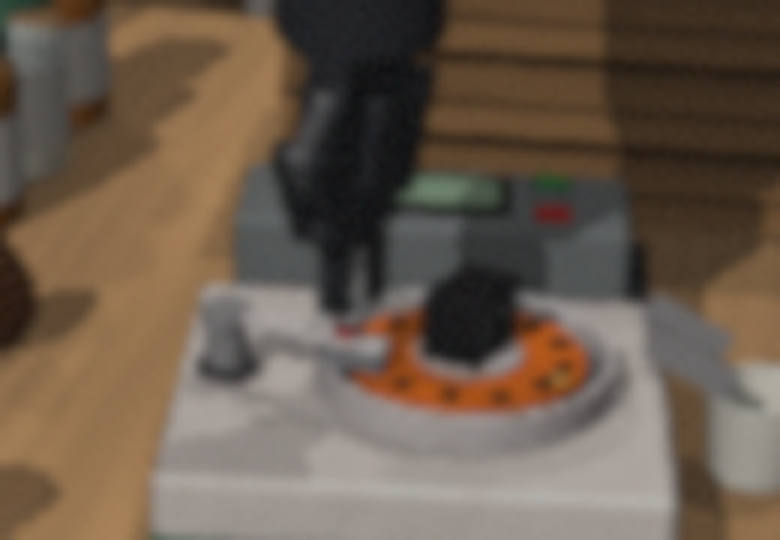

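```bash
python3 -m handwheel '[[[-5.4,0.2,0,-5],[-5.4,0.2,0,-5],[-4.3,0.2,0,-4],[0,0,0,0],[0,0,0,0]]]'; python3 -m handwheel '[[[-2.2,0.1,0,-2],[0,0,0,0],[0,0,0,0]]]';python3 -m handwheel '[[[-2,0,0,-2],[0,0,0,0],[0,0,0,0]]]'
python3 -c "
from h import *
delta([579.5,-168,103.5])"
```

```text
t: 25.72
ee_pos: [578.3, -163.4, 103.5]
tool_rot: [-0.0, 0.694, 0.72, -0.0]
wrist_force: [0.2, 0.4, -0.3]
width: 20.1
t: 26.1
ee_pos: [578.5, -165.5, 103.5]
tool_rot: [-0.0, 0.681, 0.732, 0.0]
wrist_force: [-0.3, 1.6, 0.6]
width: 20.0
t: 26.48
ee_pos: [578.6, -167.6, 103.5]
tool_rot: [-0.0, 0.668, 0.744, 0.0]
wrist_force: [-0.5, 0.7, 0.3]
width: 20.0
t 26.48 pos [ 578.6 -167.6  103.5] yaw 96.18 tilt [-0.  0. -1.] F [-0.5  0.7  0.3] w 20.0 q6 -0.39 delta [-0.5  0.8 -0. ]
```

```bash
python3 -m handwheel '[[[-1.5,0,0,-1],[0,0,0,0],[0,0,0,0]]]'; python3 -m handwheel '[[[-1.2,0,0,0],[0,0,0,0],[0,0,0,0]]]';python3 -m handwheel '[[[-1,0,0,0],[0,0,0,0],[0,0,0,0]]]'
```

```text
t: 26.85
ee_pos: [578.8, -169.2, 103.5]
tool_rot: [-0.0, 0.661, 0.75, -0.0]
wrist_force: [-0.5, 1.5, -0.5]
width: 20.2
t: 27.22
ee_pos: [579.0, -170.4, 103.5]
tool_rot: [-0.0, 0.661, 0.75, -0.0]
wrist_force: [-1.4, 0.6, -0.4]
width: 20.4
t: 27.6
ee_pos: [579.1, -171.4, 103.4]
tool_rot: [-0.0, 0.661, 0.75, -0.0]
wrist_force: [-0.1, 1.0, -0.4]
width: 20.0
```

```bash
python3 -m handwheel '[[[-0.8,0,0,0],[0,0,0,0],[0,0,0,0]]]'; python3 -m handwheel '[[[-0.6,0,0,0],[0,0,0,0],[0,0,0,0]]]'; python3 -c "
from h import *
s=snapshot('side');crop(s,265,110,395,200,6,'pics/k6.png')"
```

```text
t: 27.98
ee_pos: [579.2, -172.2, 103.5]
tool_rot: [-0.0, 0.661, 0.75, 0.0]
wrist_force: [-1.0, 1.3, -1.1]
width: 20.0
t: 28.35
ee_pos: [579.3, -172.8, 103.5]
tool_rot: [-0.0, 0.661, 0.75, 0.0]
wrist_force: [-0.8, 0.9, -1.0]
width: 19.7
```

View pics/k6.png

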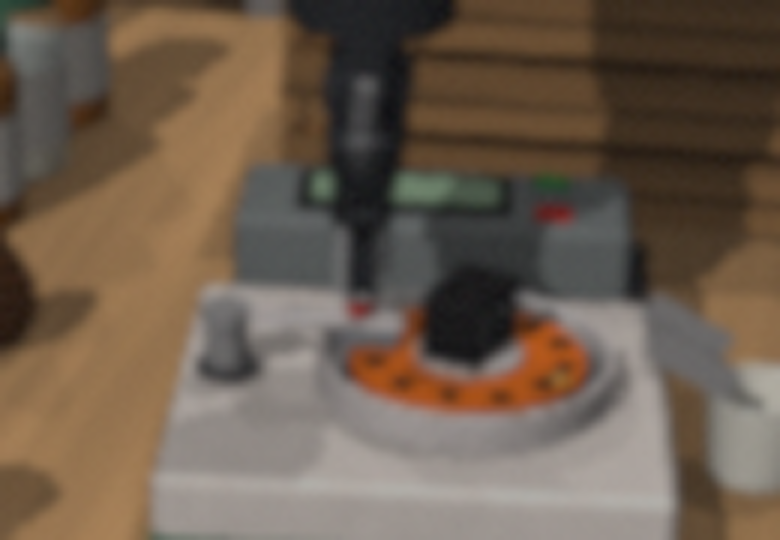

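```bash
for i in 1; do python3 -m handwheel '[[[-0.8,0,0,0],[0,0,0,0],[0,0,0,0]]]' | grep -E "ee_pos|wrist"; done; python3 -m handwheel '[[[-0.8,0,0,0],[0,0,0,0],[0,0,0,0]]]'| grep -E "ee_pos|wrist"
```

```text
ee_pos: [579.3, -173.2, 103.5]
wrist_force: [-1.6, 4.5, 0.7]
ee_pos: [579.3, -173.4, 103.5]
wrist_force: [-1.9, 7.1, 0.6]
```

A firm stop at 7 N. I'll back off, open, rise and clear the view.

```bash
python3 -m handwheel '[[[3,0,0,0],[0,0,0,0],[0,0,0,0]]]' 30;  python3 -m handwheel '[[[0,0,-10,0],[0,0,-20,0],[0,0,-40,0],[0,0,-40,0],[0,0,0,0],[-40,0,-20,0],[-55,0,0,0],[-55,0,0,0],[-55,0,0,0],[-50,0,0,0],[0,0,0,0],[0,0,0,0]]]'
python3 - <<'E'
from h import *
delta([579.5,-168,103.5])
t=snapshot("top");crop(t,355,140,520,290,4,"pics/l1.png");cv2.imwrite("pics/l0.png",t["image"][:,:,::-1])
s=snapshot("side");crop(s,285,130,415,215,6,"pics/l2.png")
pickle.dump(t,open("t3.pkl","wb"));pickle.dump(s,open("s3.pkl","wb"))
E
```

```text
t: 29.52
ee_pos: [579.3, -171.7, 103.6]
tool_rot: [0.0, 0.661, 0.75, -0.0]
wrist_force: [-0.6, 0.7, 0.5]
width: 29.7
t: 31.02
ee_pos: [610.9, -424.2, 232.6]
tool_rot: [-0.001, 0.661, 0.75, 0.0]
wrist_force: [-0.3, 0.7, 0.6]
width: 29.8
t 31.02 pos [ 610.9 -424.2  232.6] yaw 97.21 tilt [-0.001  0.001 -1.   ] F [-0.3  0.7  0.6] w 29.8 q6 -0.73 delta [257.9   1.1 129.4]
```

View pics/l1.png

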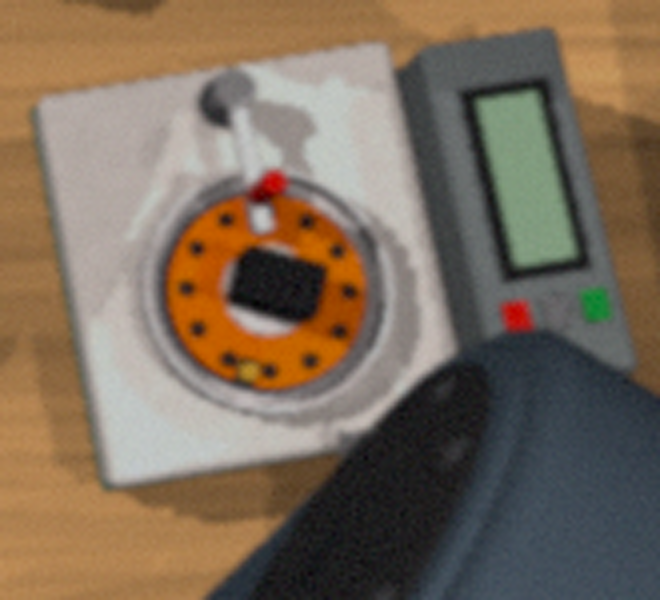

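View pics/l2.png

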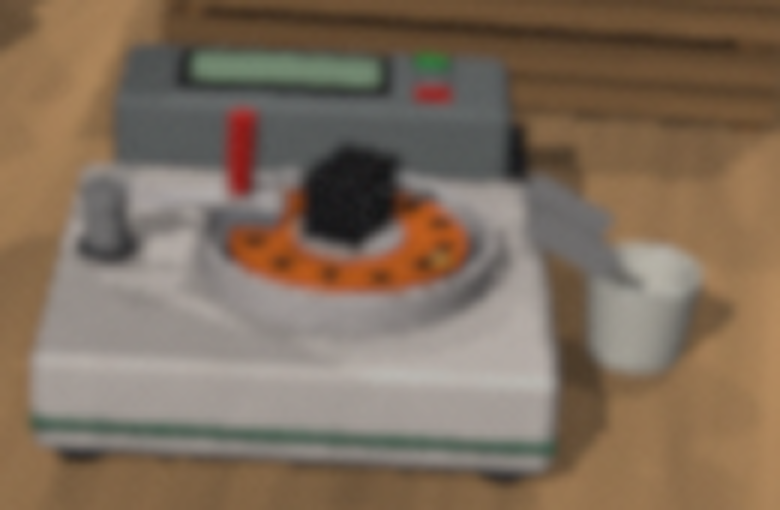

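View pics/l0.png

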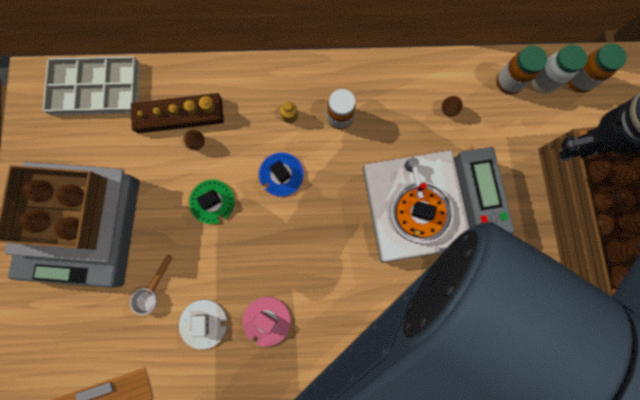

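Run:
```python
from h import *
t=load("t3.pkl");s=load("s3.pkl")
ab=[]
for S,w in((t,(413,178,432,194)),(s,(318,144,332,166))):
    I=S["image"][w[1]:w[3],w[0]:w[2]].astype(float)
    r=np.clip(I[...,0]-1.3*np.maximum(I[...,1],I[...,2])-15,0,None);r[I[...,1]>60]=0
    ys,xs=np.mgrid[w[1]:w[3],w[0]:w[2]];ab.append(((r*xs).sum()/r.sum(),(r*ys).sum()/r.sum()))
p,e=two(t,ab[0],s,ab[1]);print(ab,p,e)
A=np.array([530,-174.4]);d=p[:2]-A;print("dist axis",np.hypot(*d),"bearing",np.degrees(np.arctan2(d[1],d[0])))
u=(355+261/4-.5,140+218/4-.5);b=onz(t,*u,85)[:2]-A;print("brush tip",np.hypot(*b),np.degrees(np.arctan2(b[1],b[0])))
```

```text
[(np.float64(422.3892169155363), np.float64(186.4678445229682)), (np.float64(324.68783925340443), np.float64(154.318350633273))] [ 580.24241839 -171.93963925  111.18006553] 2.42644563648298
dist axis 50.30262399191107 bearing 2.803522818565125
brush tip 37.334280906529166 3.9462300584505408
```

```bash
python3 -c "
from cell import finish_job
print(finish_job())"
```

```text
the job is handed in; nothing more can be done
None
```

The orange plate is fitted on the seed counter and the wiper arm is swung in over it to its stop. I handed the job in with the gripper open and clear of everything, at about 31 s.

- **Plate:** I set it over the spigot and it rested on the dog at tool height 86.4 mm, pressed with about 4.5 N. After turning about 8.5° anticlockwise the notch found the dog. The plate dropped the full 7 mm to a solid stop at 79.5 mm, and I let go. The pictures show the brass dog in the notch and the plate level inside the ring.
- **Wiper:** I swung it with the knob loosely between the fingers until it met a firm stop at about 7 N. The last pictures put the knob 50.3 mm from the turntable axis, where 50 mm is expected, with the brush over the plate's rim.
- **Check that disagreed:** the camera put the knob's bearing from the axis at 2.8°, while I estimate the machine is turned about 7.5°. I put the gap (about 4 mm at the knob) down to shading of the red mask and the camera calibration, and relied on the stop I felt.
- **Other items:** the green and blue plates, the pink and white look-alikes and the jar look unmoved in the last top view. The arm hid the cup there, but the side view shows it in place.

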